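Spring open the well cover of a dry-block calibrator

ROBOT

A 7-joint arm with a two-finger parallel gripper is mounted at the origin on the work surface. World frame = base frame: x ahead of the robot, y to its left, z up, the work surface at z = 0. Lengths are in m, angles in degrees, forces in N, time in s.
With the tool pointing down it reaches from about 0.425 to 0.875 m from the base axis. Payload 4.7 kg.
Tool frame: the origin (TCP) lies on the centre line of the jaws, within the pads' length; the fingertips stand 19 mm ahead of it and the grasp point (between the pads) is the TCP; z points along the fingers, y is the line along which they close (so a half turn about z gives the same grasp; the last joint's range is limited). The gripper opens to 87 mm and grips with 3 to 60 N. Pads are 19 mm wide; open, the fingers measure 117 mm over their backs; the gripper's body (75 mm by 190 mm) begins 51 mm behind the grasp point.
Start: joints at [-64.681, 18.392, -4.016, 83.108, 1.295, 78.541, -3.26], TCP at [0.27, 0.591, 0.242] pointing down, gripper open.
Joint ranges: [-163.93, 163.93], [-17.29, 119.83], [-79.2, 71.16], [3.27, 140.29], [-89.18, 269.18], [5.43, 117.66], [-154.24, 154.24]. Speed limits (degrees/s): [147.25, 147.25, 180, 180, 180, 180, 180].

INTERFACE

Orientations are given as [roll, pitch, yaw] about the fixed x, y, z axes, in that order (R = Rz(yaw) Ry(pitch) Rx(roll)).
In Python, from cell import env, imaging gives the robot as it stands.
- The arm moves only by the shell command python3 -m crank 'ROWS' [OPENING] [FORCE]. ROWS is JSON, a list of rows, each an object of numbers: "x", "y", "z": the shift along the tool's x, y, z in m; "turn": the turn about the tool's z in rad. In form: [{"x": .., "y": .., "z": .., "turn": ..}, ...]. A call has 1 to 12 rows; each row is the pose to reach, as a shift and turn from the pose commanded when the call began, along the tool's axes at that moment; what a row does not reach only later rows make up. A row lasts 1/8 s, in which the tool goes at most 62.5 mm and 10.7 degrees, less where a joint would pass 70% of its speed; a pose out of reach is approached as far as the arm can. A call with a gripper value outside its range is refused whole. OPENING is the finger opening in m, from 0 to 0.087, set as the call begins (- or left out, the last holds). The fingers move at their own pace and stop on an object; FORCE is the grip in N (left out, the last holds). Time passes only in rows, so rows that repeat a pose let the fingers close. It gives the time, the measured TCP pose, the force, the opening and the grip force at its end, in the units of the state.
- env.get_obs(): the state, without advancing time (a new reading comes with each control period).
- imaging.read_camera(name): name is "scene" or "top" or "wrist"; returns the picture (420x560x3 uint8, red, green, blue); there is no depth.
- imaging.get_calibration(name): a dict with "camera_matrix" (3x3 intrinsics, pixels), "k1" (the pictures are not rectified: a ray, as slopes to the right and down, at radius r is drawn at 1 + k1 r^2 times it, then the intrinsics apply), "position" and "attitude" of the camera in the world. Camera axes: x right, y up, looking along -z (the intrinsics and any distortion apply to the point x, -y, -z); pixel columns grow to the right and rows downward; lengths in m; the calibration is good to about 2 mm. A picture is of the moment at which its call begins: read the wrist's pose just before it. get_calibration takes no time and is no camera call; for the wrist camera it gives the pose at the moment of the call.
- env.sign_off(): hands the job in; it is judged then, once.
The state is a dict: "time_s": time; "qpos": joint angles; "joint_velocities": joint speeds; "effort": joint torques, N m; "tool_pos": TCP position; "tool_rot": TCP orientation; "force": force on the tool from outside, world axes, zero at the start; "wrist_torque": the same for the moment, N m; "grip_width": finger opening in m; "grasp_force": force on a finger pad.
Only numpy, scipy, OpenCV 4.12 (cv2) and the standard library are available. Lean on these libraries where they do the work, as an engineer would, in place of code of your own. Each camera call takes 0.05 s, during which the arm holds its last target. There are 200 camera calls.

TASK

Open the grey well cover on top of the dry-block temperature calibrator so the probes can go in: press its yellow front pad down once with a fingertip, without forcing it, until the push-push latch lets go, then take the finger away and make sure the cover springs up and stays standing wide open. Do not push the cover back down once it has sprung up, do not touch the keys on the sloping front panel, and leave the metal sleeve, caliper, thermometer and gauge-block case as they are.

Things in the scene. Friction and masses are not known exactly. Their poses are not given: they have to be found in the camera images.
- calibrator: Dark grey dry-block calibrator, fixed: 240 mm deep (x), 160 wide (y), deck 160 above the bench. Origin: centre of its underside, on the bench; its -x is the front, to the robot. The front 65 mm of the top slopes down (control panel). The light grey well cover (104 deep, 90 wide, 6 thick) lies mid-deck, top 167 above the bench, front edge 41.5 in front of the origin, hinged along its back edge.
- cover_pad (a point): Centre of the yellow ribbed press pad (20 mm deep, 50 wide) on top of the cover, 14 mm behind the cover's front edge, midway across; closed, it lies 27.5 mm in front of the calibrator's origin and 167 mm above the bench. It moves with the cover. Axes as the calibrator's while closed: z up out of the cover, x towards the hinge.
- cover: The cover plate. Its origin lies on the hinge axis, 4 mm behind the plate's back edge, halfway through its thickness; the plate runs from there towards its own -x. A latch tongue hangs 37 mm below its front edge.
- cover_hinge (a joint): Cover angle, rad: 0 (up to 0.01) closed and latched, negative pressed in, 1.75 open at its stop just past upright. Push-push latch: pressed past -0.04 (pad down 4 mm; soft stop at -0.082, 7.7 mm) it lets go and, once the finger leaves, a spring swings it up in 1.2 s and keeps it up. A shallower press leaves it latched; pushed fully down again it relatches. Push about 3 N at the pad, more at the stop.
- hinge_line (a point): Middle of the hinge axis, on the calibrator, 66.5 mm behind its origin and 164 mm above the bench; the axis runs along the calibrator's y.
- keypad: Row of four keys (one blue, three grey; 13 x 18 mm, 115 mm across in all) standing 4 mm out of the sloping panel, 98 to 111 mm in front of the calibrator's origin, 114 to 127 mm above the bench. Origin at the middle of the panel, 87.5 mm in front of the calibrator's origin, 132.5 mm above the bench. Not to be touched.
- sleeve: Loose aluminium sleeve for the block, a 26 mm cylinder 90 mm tall standing upright on the bench beside the calibrator. Origin at the centre of its foot. Leave alone.
- caliper: Loose digital caliper lying flat on the bench beside the calibrator, 235 mm long (its x), 62 mm over the jaws, 14 mm high. Origin under the middle of its beam. Leave alone.
- thermometer: Loose handheld thermometer in a yellow holster lying on its back in front of the calibrator, 176 x 86 x 39 mm. Origin at the centre of its underside, x along its length. Leave alone.
- gauge_case: Loose wooden gauge-block case lying open on the bench to the robot's left, 300 mm long (its x), 182 mm across, at most 40 mm high. Origin at the centre of its underside. Leave alone.

How it is judged (in metres and radians):
On the way, in this order (a step that is already met when the one before it is completed fails the run):
1. a finger presses the closed cover down past the point where the latch lets go (value of joint cover_hinge below -0.034 rad and contact force between the fingers and cover above 0.5 N), for 0.02 s.
2. the cover has sprung up and stands wide open with nothing touching it (value of joint cover_hinge above 1.55 rad and contact force between each of the arm, the fingers and cover below 0.1 N), for 0.5 s.
At the end, for the whole second after the job is handed in: The cover stands open at more than 1.55 rad (about 89 degrees), still, on its own spring; sleeve, caliper, thermometer and gauge-block case are within 15 mm of where they started and the sleeve is upright (value of joint cover_hinge above 1.55 rad and velocity of joint cover_hinge between -0.1 and 0.1 rad/s and distance of each of sleeve, caliper, thermometer, gauge_case from where it was at the start of the episode below 0.015 m and angle between sleeve's own z axis and vertical below 0.2 rad); the robot touches nothing.
It fails at once if the cover is pushed back down after it has begun to spring open (more than one press) (value of joint cover_hinge above 0.25 rad and velocity of joint cover_hinge below -0.4 rad/s and contact force between any of the fingers, the arm and cover above 0.5 N).
It fails at once if the cover is forced: pressed with more than 60 N (contact force between any of the fingers, the arm and cover above 60 N).
It fails at once if a key on the front panel is pressed (contact force between any of the fingers, the arm and keypad above 1 N).
It fails at once if the sleeve, caliper, thermometer or gauge-block case is moved, lifted or knocked over (distance of any of sleeve, caliper, thermometer, gauge_case from where it was at the start of the episode above 0.02 m or angle between sleeve's own z axis and vertical above 0.3 rad).
It also fails if it takes over 32 s, if anything falls off the work surface, if the arm or the gripper's body presses on something with over 40 N, if the wrist force passes 120 N, or if a joint passes its speed limit or range.

## Working session

There is one attempt and no reset: what is moved stays moved. The work goes in short steps, Python scripts to look and compute and a shell command to move; the robot and the scene stay as the last step left them, time stands still between calls to the robot, and variables do not carry over. Pictures are saved under pics/ and viewed, at most 10 in all, crops included, and the job is handed in when it is done.

```bash
mkdir -p pics; python3 - <<'E'
from cell import env, imaging
import cv2
o=env.get_obs(); print({k:o[k] for k in('time_s','tool_pos','tool_rot','force','grip_width')})
for n in('scene','top'):
    cv2.imwrite(f'pics/{n}0.png',imaging.read_camera(n)[:,:,::-1]); c=imaging.get_calibration(n); print(n,c)
E
```

```text
{'time_s': 0.0, 'tool_pos': array([0.26950224, 0.59094412, 0.24046216]), 'tool_rot': array([-1.79891008e+02,  7.24512821e-03,  1.55490097e+02]), 'force': array([-0.19940292, -0.78690809,  0.21626472]), 'grip_width': 0.08697515007506317}
scene {'camera_matrix': array([[524.02587995,   0.        , 274.11006773],
       [  0.        , 524.02587995, 203.99921555],
       [  0.        ,   0.        ,   1.        ]]), 'k1': 0.06544324567630201, 'position': array([ 1.39247619, -0.13818322,  1.13761463]), 'attitude': array([42.36949827, -0.13443079, 69.56753041])}
top {'camera_matrix': array([[536.27007128,   0.        , 287.57455985],
       [  0.        , 536.27007128, 212.69147142],
       [  0.        ,   0.        ,   1.        ]]), 'k1': -0.15337312390013672, 'position': array([0.42284825, 0.19525275, 1.57952537]), 'attitude': array([  3.61719579,  -1.04054356, -91.39414692])}
```

View pics/scene0.png

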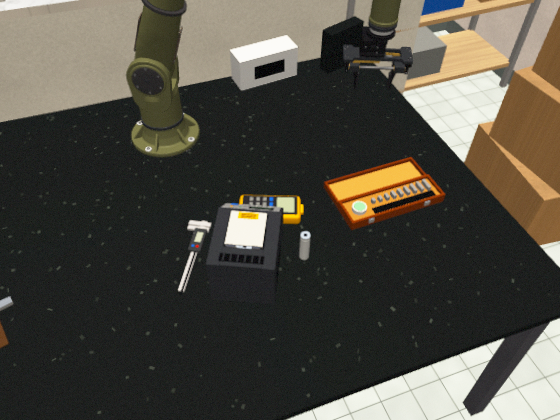

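View pics/top0.png

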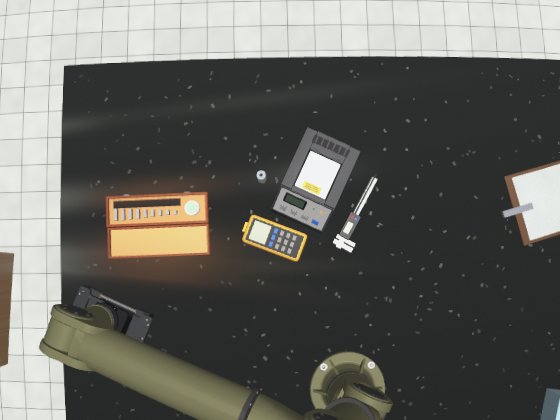

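The top view shows the white cover around (318,172), with its yellow pad at about (312,188) towards the robot. The keys are at about (300,213) and the thermometer at (275,238). In the scene view the pad is at about (248,214). Next I'll measure the pad and the cover's yaw.

```bash
cat > h.py <<'E'
import numpy as np, cv2
from scipy.spatial.transform import Rotation as R
def ray(c,uv):
    K=c['camera_matrix']; d=(np.array(uv)-K[:2,2])/np.array([K[0,0],K[1,1]]); s=d.copy()
    for _ in range(20): s=d/(1+c['k1']*(s@s))
    v=R.from_euler('xyz',c['attitude'],degrees=True).apply([s[0],-s[1],-1]); return c['position'],v
def plane(c,uv,z):
    p,v=ray(c,uv); return p+v*(z-p[2])/v[2]
def pad(im,box):
    x0,y0,x1,y1=box; h=cv2.cvtColor(im,cv2.COLOR_RGB2HSV)[y0:y1,x0:x1]
    m=cv2.inRange(h,(18,110,120),(35,255,255)); n,_,st,ce=cv2.connectedComponentsWithStats(m)
    i=1+np.argmax(st[1:,4]); return ce[i]+[x0,y0],st[i]
def tri(a,b):
    (p,u),(q,w)=a,b; s=np.linalg.lstsq(np.c_[u,-w],q-p,rcond=None)[0]
    A,B=p+u*s[0],q+w*s[1]; return (A+B)/2,np.linalg.norm(A-B)
E
python3 - <<'E'
from h import *
from cell import imaging
ct,cs=[imaging.get_calibration(n) for n in('top','scene')]
t=cv2.imread('pics/top0.png')[:,:,::-1].copy(); s=cv2.imread('pics/scene0.png')[:,:,::-1].copy()
a,sa=pad(t,(295,175,330,200)); b,sb=pad(s,(232,208,265,222)); print(a,sa,b,sb)
print(plane(ct,a,.167),plane(cs,b,.167),tri(ray(ct,a),ray(cs,b)))
m=np.zeros(t.shape[:2],np.uint8); m[145:202,290:345]=(t[145:202,290:345].min(2)>170)*255
c=max(cv2.findContours(m,0,2)[0],key=cv2.contourArea)
box=cv2.boxPoints(cv2.minAreaRect(c)); P=np.array([plane(ct,x,.167)[:2] for x in box]); print(box,P)
for i in range(4):
    d=P[(i+1)%4]-P[i]; print(np.linalg.norm(d),np.degrees(np.arctan2(d[1],d[0])))
E
```

```text
[311.40740741 187.56481481] [  8   7  18  12 108] [247.84090909 214.92424242] [  6   3  21   8 132]
[0.57677468 0.1026246  0.167     ] [0.57528006 0.09974263 0.167     ] (array([0.57622903, 0.10113244, 0.16749111]), np.float64(0.003202354625733335))
[[293.9707  185.0634 ]
 [310.09753 150.12193]
 [340.47314 164.14143]
 [324.3463  199.0829 ]] [[0.58445283 0.14869886]
 [0.67731454 0.10328407]
 [0.63794316 0.02320388]
 [0.54536356 0.06913965]]
0.10337214121770642 -26.061330116717293
0.08923531819757938 -116.18101003572193
0.10334930125105221 153.61050137059283
0.08864332890494046 63.834049369035604
```

```bash
python3 -m crank '[{"x":-0.02,"y":-0.013,"z":-0.01},{"x":-0.06,"y":-0.04,"z":-0.02,"turn":0.01},{"x":-0.11,"y":-0.07,"z":-0.02,"turn":0.02},{"x":-0.16,"y":-0.104,"z":-0.02,"turn":0.03},{"x":-0.21,"y":-0.138,"z":-0.02,"turn":0.03},{"x":-0.26,"y":-0.171,"z":-0.02,"turn":0.03},{"x":-0.31,"y":-0.204,"z":-0.02,"turn":0.03},{"x":-0.36,"y":-0.237,"z":-0.02,"turn":0.03},{"x":-0.41,"y":-0.27,"z":-0.02,"turn":0.03},{"x":-0.45,"y":-0.296,"z":-0.02,"turn":0.03},{"x":-0.475,"y":-0.312,"z":-0.02,"turn":0.03},{"x":-0.483,"y":-0.317,"z":-0.02,"turn":0.03}]' 0 10
python3 - <<'E'
from h import *
from cell import env,imaging
o=env.get_obs();print(o['tool_pos'],o['tool_rot'],o['force'],o['grip_width'],o['time_s'])
c=imaging.get_calibration('wrist');im=imaging.read_camera('wrist');cv2.imwrite('pics/w1.png',im[:,:,::-1]); np.save('w1.npy',c,allow_pickle=True);print(c)
E
```

```text
[0.26951523 0.59097773 0.24056987] [-1.79900342e+02  5.50361294e-03  1.55490786e+02] [ 0.599275   -0.29865567 -0.53215281] 0.08691634336258681 0.1
{'camera_matrix': array([[349.54660555,   0.        , 278.42684759],
       [  0.        , 349.54660555, 208.28573759],
       [  0.        ,   0.        ,   1.        ]]), 'k1': -0.03131777870199115, 'position': array([0.20759206, 0.61888188, 0.38438879]), 'attitude': array([-14.4322088 ,   0.09814653,  65.52109743])}invalid input
```

View pics/w1.png

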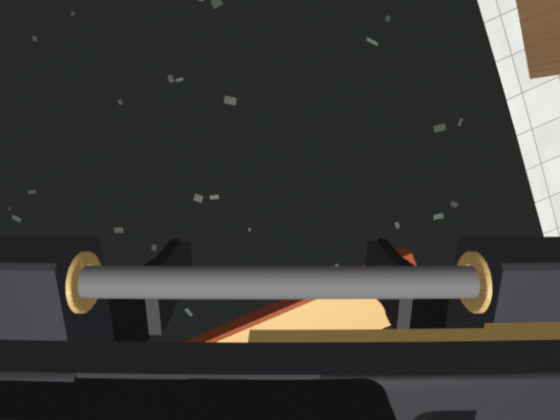

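The move was refused and the arm is still at the start; the wrist picture shows only bench, with the case edge at about (290,320). The first row had no turn, so I'll give all four keys in every row.

```bash
python3 -m crank '[{"x":-0.02,"y":-0.013,"z":-0.01,"turn":0},{"x":-0.06,"y":-0.04,"z":-0.02,"turn":0.01},{"x":-0.11,"y":-0.07,"z":-0.02,"turn":0.02},{"x":-0.16,"y":-0.104,"z":-0.02,"turn":0.03},{"x":-0.21,"y":-0.138,"z":-0.02,"turn":0.03},{"x":-0.26,"y":-0.171,"z":-0.02,"turn":0.03},{"x":-0.31,"y":-0.204,"z":-0.02,"turn":0.03},{"x":-0.36,"y":-0.237,"z":-0.02,"turn":0.03},{"x":-0.41,"y":-0.27,"z":-0.02,"turn":0.03},{"x":-0.45,"y":-0.296,"z":-0.02,"turn":0.03},{"x":-0.475,"y":-0.312,"z":-0.02,"turn":0.03},{"x":-0.483,"y":-0.317,"z":-0.02,"turn":0.03}]' 0 10
python3 - <<'E'
from h import *
from cell import env,imaging
o=env.get_obs();print(o['tool_pos'],o['tool_rot'],o['force'],o['grip_width'],o['time_s'])
c=imaging.get_calibration('wrist');im=imaging.read_camera('wrist');cv2.imwrite('pics/w2.png',im[:,:,::-1]);print(c)
E
```

```text
time_s: 1.65
tool_pos: [0.5782, 0.0985, 0.2623]
tool_rot: [-180.0, 0.0, 153.5]
force: [-0.4, -0.6, 0.0]
grip_width: 0.0003
grasp_force: 0.0
[0.57820468 0.09853618 0.26228181] [-1.79990615e+02  4.98984779e-02  1.53458373e+02] [-0.4115696  -0.64650171  0.03320824] 0.00028493226811174787 1.65
{'camera_matrix': array([[349.54660555,   0.        , 278.42684759],
       [  0.        , 349.54660555, 208.28573759],
       [  0.        ,   0.        ,   1.        ]]), 'k1': -0.03131777870199115, 'position': array([0.51711399, 0.12848794, 0.4060594 ]), 'attitude': array([-1.44765433e+01,  8.27280216e-03,  6.34912408e+01])}
```

View pics/w2.png

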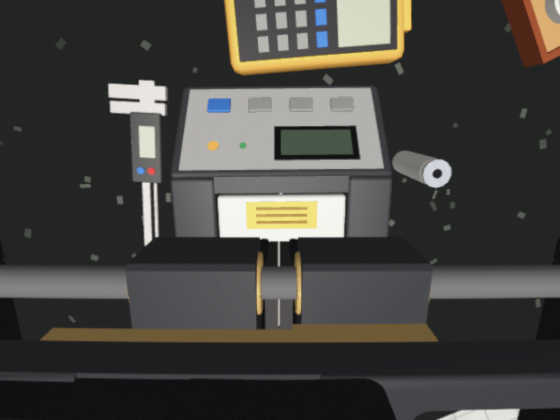

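The wrist view shows the pad at about (281,215), just ahead of the closed fingers and aligned with them. I'll refine its position from here.

```bash
python3 - <<'E'
from h import *
from cell import env,imaging
o=env.get_obs();c=imaging.get_calibration('wrist');im=imaging.read_camera('wrist')
a,s=pad(im,(230,190,330,237));p=plane(c,a,.167);print(a,s,p,o['tool_pos'])
Rt=R.from_euler('xyz',o['tool_rot'],degrees=True)
for q in(p,[.5765,.102,.167]): print(Rt.inv().apply(np.array(q)-o['tool_pos']))
E
```

```text
[280.23848397 214.95043732] [  16   13   70   25 1715] [0.57731829 0.10053744 0.167     ] [0.57826924 0.09922078 0.26210119]
[0.00152317 0.00076186 0.09509981]
[0.0029077  0.00170618 0.0950985 ]
```

```bash
python3 -m crank '[{"x":0.001,"y":0.0005,"z":0.02,"turn":0},{"x":0.002,"y":0.001,"z":0.045,"turn":0},{"x":0.002,"y":0.001,"z":0.06,"turn":0},{"x":0.002,"y":0.001,"z":0.068,"turn":0},{"x":0.002,"y":0.001,"z":0.072,"turn":0},{"x":0.002,"y":0.001,"z":0.072,"turn":0}]'
python3 -m crank '[{"x":0,"y":0,"z":0.002,"turn":0},{"x":0,"y":0,"z":0.004,"turn":0},{"x":0,"y":0,"z":0.005,"turn":0},{"x":0,"y":0,"z":0.006,"turn":0},{"x":0,"y":0,"z":0.006,"turn":0}]'
```

```text
time_s: 2.5
tool_pos: [0.5765, 0.1045, 0.1899]
tool_rot: [180.0, 0.0, 153.8]
force: [0.8, -0.3, -0.1]
grip_width: 0.0003
grasp_force: 0.0
time_s: 3.12
tool_pos: [0.5767, 0.1045, 0.1839]
tool_rot: [180.0, 0.0, 153.8]
force: [-0.3, 0.5, 1.7]
grip_width: 0.0004
grasp_force: 1.2
```

Contact at about 2 mm depth and 1.7 N; I'll press on past the release point to about 6 mm.

```bash
python3 -m crank '[{"x":0,"y":0,"z":0.002,"turn":0},{"x":0,"y":0,"z":0.003,"turn":0},{"x":0,"y":0,"z":0.004,"turn":0},{"x":0,"y":0,"z":0.004,"turn":0}]'
```

```text
time_s: 3.62
tool_pos: [0.5766, 0.1044, 0.1796]
tool_rot: [180.0, 0.0, 153.8]
force: [0.7, 0.2, 2.0]
grip_width: 0.0007
grasp_force: 1.2
```

```bash
python3 -m crank '[{"x":0,"y":0,"z":0.001,"turn":0},{"x":0,"y":0,"z":0.001,"turn":0},{"x":0.003,"y":0,"z":-0.025,"turn":0},{"x":0.035,"y":0,"z":-0.06,"turn":0},{"x":0.07,"y":0,"z":-0.09,"turn":0},{"x":0.1,"y":0,"z":-0.12,"turn":0},{"x":0.12,"y":0,"z":-0.14,"turn":0},{"x":0.12,"y":0,"z":-0.14,"turn":0}]'
python3 -m crank '[{"x":0,"y":0,"z":0,"turn":0},{"x":0,"y":0,"z":0,"turn":0},{"x":0,"y":0,"z":0,"turn":0},{"x":0,"y":0,"z":0,"turn":0},{"x":0,"y":0,"z":0,"turn":0},{"x":0,"y":0,"z":0,"turn":0},{"x":0,"y":0,"z":0,"turn":0},{"x":0,"y":0,"z":0,"turn":0},{"x":0,"y":0,"z":0,"turn":0},{"x":0,"y":0,"z":0,"turn":0},{"x":0,"y":0,"z":0,"turn":0},{"x":0,"y":0,"z":0,"turn":0}]'
python3 - <<'E'
from h import *
from cell import imaging
a=imaging.read_camera('scene')[150:330,130:400];b=imaging.read_camera('wrist')
cv2.imwrite('pics/s3.png',cv2.hconcat([cv2.resize(a,(420,280)),cv2.resize(b,(374,280))])[:,:,::-1])
E
```

```text
time_s: 4.62
tool_pos: [0.4678, 0.1585, 0.3205]
tool_rot: [179.9, 0.0, 153.9]
force: [-0.8, -0.1, -0.4]
grip_width: 0.0005
grasp_force: 0.0
time_s: 6.12
tool_pos: [0.4687, 0.1574, 0.3196]
tool_rot: [180.0, 0.0, 153.8]
force: [-0.6, 0.5, -0.4]
grip_width: 0.0004
grasp_force: 0.0
```

View pics/s3.png

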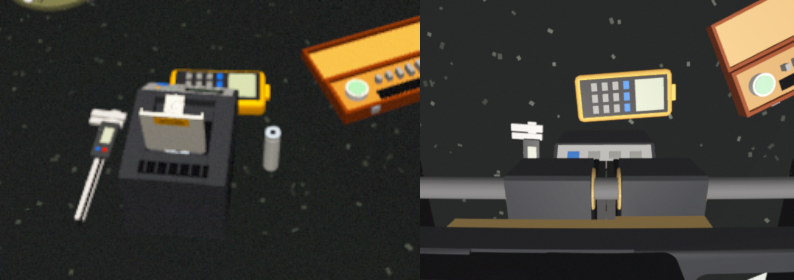

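The scene crop shows the plate standing, shaded, with the pad at crop (172,121), near its top, and the latch tongue pointing forward. I'll check the angle with the pad ray, and compare the loose objects with the first picture.

```bash
python3 - <<'E'
from h import *
from cell import imaging,env
c=imaging.get_calibration('scene');s=imaging.read_camera('scene');cv2.imwrite('pics/s4.png',s[:,:,::-1])
h=cv2.cvtColor(s,cv2.COLOR_RGB2HSV)[222:236,225:262];m=cv2.inRange(h,(10,110,60),(35,255,255))
_,_,st,ce=cv2.connectedComponentsWithStats(m);i=1+np.argmax(st[1:,4]);uv=ce[i]+[225,222];print(uv,st[i])
p,v=ray(c,uv); H=np.array([.661,.060,.164]);f=np.array([.8973,-.4415,0])
for th in np.arange(1.3,1.85,.05):   # pad top point, 94 mm out, 3 mm above hinge plane
    q=H-f*(.094*np.cos(th)-.003*np.sin(th))+[0,0,.094*np.sin(th)+.003*np.cos(th)]
    d=q-p;print(round(th,2),round(1e3*np.linalg.norm(d-v*(d@v)/(v@v)),1),end='; ')
s0=cv2.imread('pics/scene0.png')[:,:,::-1]; d=cv2.absdiff(s,s0).max(2)
for n,b in dict(cal=(175,215,207,295),sleeve=(296,228,314,264),case=(320,155,445,228),therm=(284,192,306,224)).items():
    print(n,(d[b[1]:b[3],b[0]:b[2]]>40).sum())
print(env.get_obs()['time_s'])
E
```

```text
[239.78095238 227.67619048] [  4   3  23   6 105]
1.3 33.3; 1.35 30.4; 1.4 27.2; 1.45 23.9; 1.5 20.5; 1.55 16.9; 1.6 13.1; 1.65 9.2; 1.7 5.3; 1.75 1.6; 1.8 3.5; cal 0
sleeve 0
case 0
therm 0
6.275
```

The pad ray fits 1.75 rad, so the cover is at its stop. None of the loose objects has moved and the arm is clear. Handing in.

```bash
python3 -c "
from cell import env
print(env.sign_off())"
```

```text
the job is handed in; nothing more can be done
None
```

I pressed the pad once with about 2 N and the latch let go; the cover now stands open at about 1.75 rad, nothing else moved, and I handed the job in (no verdict was shown).

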